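# Fit the blue filter in the microscope light base and clip it

### The job

Slide the blue filter across the top plate of the light base, without lifting it off the plate, until it drops flat into the round pocket. Then swing the steel clip by its red knob all the way round to its stop, so that it lies over the filter, and let go. Leave the amber filter, the dropper bottle, the petri dish and the slide box where they are.

Things in the scene. Friction and masses are not known exactly. Their poses are not given: they have to be found in the camera images.
- light_base: Fixed microscope light base: ivory and mint box, 270 mm (own x) by 290 mm (own y), with a flat dark top plate 240 by 260 mm centred on it, 45 mm above the bench. Origin: centre of its underside, on the bench. Own z is up; own x points away from the robot when its yaw is 0; it stands anywhere in front of the robot, turned up to 0.45 rad. The silver ring with a black middle (42 mm) near the plate corner at own +x +y is a flush column socket, not the pocket.
- pocket (a point): Centre of the floor of the round pocket in the top plate: 52 mm in diameter, 5 mm deep, flat pale floor, slightly chamfered rim. It lies at (35, -55) mm of the light base, 40 mm above the bench; its axes are those of the light base.
- blue_filter_center (a point): Centre, half-way up, of the loose blue filter: a round disc 48 mm in diameter and 8 mm thick, black rim with blue glass on top, about 40 g (30 to 55). It starts flat on the top plate, centre 4 mm above the plate, on the own +y side of the light base, 95 to 165 mm from the pocket. Seated in the pocket its centre is 4 mm above the pocket floor and it stands 3 mm proud of the plate.
- clip_pivot (a point): Upright axis of the clip, on the plate's top face, at (-35, -55) mm of the light base (70 mm from the pocket's centre, towards own -x). A steel stub 16 mm across carries the clip.
- clip_knob (a point): Centre, half-way up, of the clip's upright red knob: a cylinder 12 mm in diameter and 21 mm tall, 40 mm from the pivot axis; the point is 18 mm above the plate, the knob's top 28.5 mm. It stands on the clip's steel strip, 12 mm wide and 3 mm thick, which runs from the pivot outwards to 62 mm, its underside 4.5 mm above the plate: it clears the seated filter by 1.5 mm, but is blocked by a filter that lies on the plate.
- clip (a joint): Angle of the clip about the upright pivot axis, rad. 0: at its stop, pointing along own +x of the light base, over the pocket (closed). Growing values turn it clockwise seen from above (1.57 points along own -y); range 0 to 1.9; starts at 1.1 to 1.7. It turns with slight friction (about 1 N at the knob) and stays where it is left.
- amber_filter_center (a point): Centre of the loose amber filter on the bench beside the light base, same size as the blue one (48 by 8 mm). Leave alone.
- dropper_bottle: Loose amber glass dropper bottle with red bulb on the bench, 42 mm in diameter, 84 mm tall; origin under its centre. Leave alone.
- petri_dish: Loose closed clear petri dish on the bench, 90 mm in diameter, 18 mm tall; origin under its centre. Leave alone.
- slide_box: Loose blue and white slide box on the bench, 97 by 87 by 32 mm; origin under its centre. Leave alone.
Not all that is in view belongs to the job. What is shaped like the part that bears blue_filter_center but green or pink is not meant.

How it is judged:
On the way, in this order (a step that is already met when the one before it is completed fails the run):
1. the blue filter lies flat in the pocket while the clip is still open (more than 0.8 rad) (horizontal distance between blue_filter_center and pocket below 0.004 m and z of blue_filter_center in the frame of pocket between 0.002 and 0.0055 m and angle between blue_filter_center's own z axis and vertical below 0.06 rad and value of joint clip above 0.8 rad), for 0.2 s.
2. the clip is swung to its stop over the seated filter (within 0.15 rad) (horizontal distance between blue_filter_center and pocket below 0.004 m and z of blue_filter_center in the frame of pocket between 0.002 and 0.0055 m and angle between blue_filter_center's own z axis and vertical below 0.06 rad and value of joint clip below 0.15 rad), for 0.2 s.
At the end, for the whole second after the job is handed in: The blue filter rests flat on the pocket's floor (centre within 4 mm of the pocket's centre sideways and 2 to 5.5 mm above its floor, tilted less than 0.06 rad), the clip is over it within 0.15 rad of its stop, the filter is still, and the bystanders are within 20 mm of where they began (all of step 2 and linear speed of blue_filter below 0.02 m/s and distance of each of amber_filter_center, dropper_bottle, petri_dish, slide_box from where it was at the start of the episode below 0.02 m); the robot touches nothing.
It fails at once if the blue filter is lifted more than 10 mm off the plate (z of blue_filter_center in the frame of pocket above 0.019 m).
It fails at once if a bystander is moved more than 20 mm (distance of any of amber_filter_center, dropper_bottle, petri_dish, slide_box from where it was at the start of the episode above 0.02 m).
It also fails if it takes over 54 s, if anything falls off the work surface, if the arm or the gripper's body presses on something with over 40 N, if the wrist force passes 120 N, or if a joint passes its speed limit or range.

### The arm

A 6-joint arm with a two-finger parallel gripper is mounted at the origin on the work surface. World frame = base frame: x ahead of the robot, y to its left, z up, the work surface at z = 0. Lengths are in m, angles in rad, forces in N, time in s.
With the tool pointing down it reaches from about 0.25 to 0.8 m from the base axis. Payload 3.9 kg.
Tool frame: the origin (TCP) lies midway between the tips of the shut fingers; the grasp point (between the pads) lies 19 mm behind it; z points along the fingers, y is the direction in which the jaws open and shut (so a half turn about z gives the same grasp; the last joint's range is limited). The gripper opens to 85 mm and grips with 20 to 120 N. Pads are 22 mm wide; open, the fingers measure 114 mm over their backs; the gripper's body (76 mm by 85 mm) begins 54 mm behind the grasp point. The pads swing forward as they close: fully open they stand 13 mm farther back than shut.
Start: joints at [-1.158, 0.26, -0.138, 1.173, 0, 1.571], TCP at [0.211, -0.481, 0.231] pointing down, gripper open.
Joint ranges: [-2.78, 2.78], [-0.83, 1.72], [-1.28, 1.37], [-1.9, 2.12], [-1.57, 1.48], [-3.14, 3.14]. Speed limits (rad/s): [2.57, 2.57, 3.14, 3.14, 3.14, 3.14].

### API

Orientations are given as a rotation vector (axis times angle).
In Python, from cell import arm, imaging, job_done gives the robot as it stands.
- The arm moves only by the tool step_arm, never from a script. Its argument "deltas" is a list that holds one entry, the list of rows, each a list of 6 numbers: the shift along the tool's x, y, z in units of 25 mm (1.0 is 25 mm), then the turn, a rotation vector about the tool's x, y, z in units of 5 degrees (1.0 is 5 degrees). A call has 1 to 10 rows; each row is the pose to reach, as a shift and turn from the pose commanded when the call began, along the tool's axes at that moment; what a row does not reach only later rows make up. A row lasts 1/10 s, in which the tool goes at most 50 mm and 8.59 degrees, less where a joint would pass 70% of its speed; a pose out of reach is approached as far as the arm can. A call with a gripper value outside its range is refused whole. "grip" is the closure, from -1 (fully open) to 1 (shut), set as the call begins (left out, the last holds). The fingers move at their own pace and stop on an object; "force" is the grip in N (left out, the last holds). Time passes only in rows, so rows that repeat a pose let the fingers close. It gives the time, the measured TCP pose, the force and the opening at its end, in the units of the state.
- arm.read_state(): the state, without advancing time (a new reading comes with each control period).
- imaging.capture(name): name is "scene" or "top"; returns the picture (480x640x3 uint8, red, green, blue); there is no depth.
- imaging.camera_params(name): a dict with "fx", "fy", "cx", "cy" (pixels), "eye" and "attitude" of the camera in the world. Camera axes: x right, y up, looking along -z (the intrinsics and any distortion apply to the point x, -y, -z); pixel columns grow to the right and rows downward; lengths in m; the calibration is good to about 2 mm. A picture is of the moment at which its call begins. camera_params takes no time and is no camera call.
- job_done(): hands the job in, once; it reports no verdict.
The state is a dict: "clock": time; "joint_pos": joint angles; "qvel": joint speeds; "joint_torque": joint torques, N m; "tool_pos": TCP position; "eef_rot": TCP orientation; "wrist_force": force on the tool from outside, world axes, zero at the start; "torque": the same for the moment, N m; "gripper_width": finger opening in m.
Only numpy, scipy, OpenCV 4.12 (cv2) and the standard library are available. Lean on these libraries where they do the work, as an engineer would, in place of code of your own. Each camera call takes 0.05 s, during which the arm holds its last target. There are 200 camera calls.

## Working session

There is one attempt and no reset: what is moved stays moved. The work goes in short steps, Python scripts to look and compute and a tool call to move; the robot and the scene stay as the last step left them, time stands still between calls to the robot, and variables do not carry over. Pictures are saved under pics/ and viewed, about 8 in all and at most 12, crops included, and the job is handed in when it is done.

Besides the shell and the picture viewer there is one more tool, called as name(argument=value, ...), one argument or row to a line, values as JSON. step_arm: Moves the arm, as the interface text tells. Its arguments: {"type":"object","properties":{"deltas":{"type":"array"},"grip":{"type":"number"},"force":{"type":"number"}},"required":["deltas"]}

```bash
mkdir -p pics; ls; python3 - <<'E'
from cell import arm, imaging
import cv2
for n in("scene","top"):
    im=imaging.capture(n); cv2.imwrite(f"pics/{n}0.png",im[:,:,::-1]); print(n,imaging.camera_params(n))
print(arm.read_state())
E
```

```text
pics
scene {'fx': 549.7092285376185, 'fy': 549.7092285376185, 'cx': 310.9640519171032, 'cy': 231.95196267050108, 'eye': array([ 1.18243681, -0.50225387,  0.8728719 ]), 'attitude': array([0.72279632, 0.34153133, 0.79194402])}
top {'fx': 447.50114666213005, 'fy': 447.50114666213005, 'cx': 319.9753701920633, 'cy': 234.62595366055268, 'eye': array([0.49316401, 0.01831608, 0.98525835]), 'attitude': array([ 0.07269019, -0.08966995, -1.5710079 ])}
{'clock': 0.1, 'joint_pos': array([-1.15800184e+00,  2.60622611e-01, -1.39226704e-01,  1.17269557e+00,
        1.94288629e-05,  1.57080524e+00]), 'qvel': array([ 0.00277961, -0.00073481,  0.00379233, -0.0003144 ,  0.00120735,
        0.00010949]), 'joint_torque': array([ 6.98896770e-05, -4.06508267e+01,  2.54527509e+01,  1.01158291e-02,
       -8.28716935e-06,  4.73513154e-06]), 'tool_pos': array([ 0.21037847, -0.48034708,  0.23055094]), 'eef_rot': array([-3.07323804e+00, -6.43456846e-01,  5.32729061e-04]), 'wrist_force': array([-0.4038094 , -0.20859656,  0.49037486]), 'torque': array([-0.00750693,  0.00759656, -0.02445069]), 'gripper_width': 0.08573889434184848}
```

View pics/top0.png

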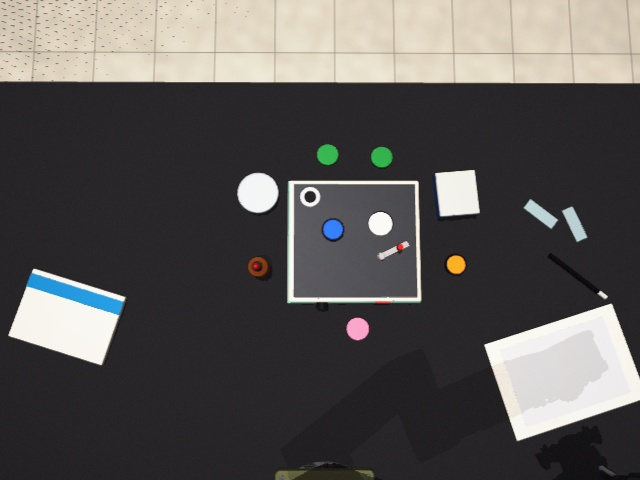

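View pics/scene0.png

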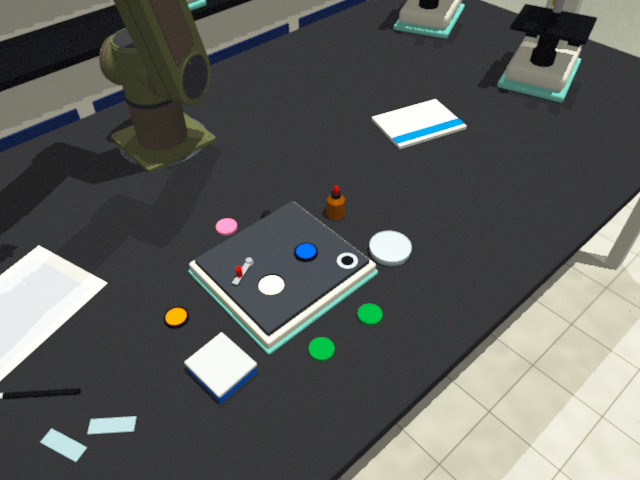

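Top view: blue disc (333,229), pocket (380,223), clip from pivot (380,257) to knob (400,247), socket (310,197). The scene view agrees, and the clip is open.

```bash
cat > h.py <<'E'
import numpy as np, cv2
from scipy.spatial.transform import Rotation as R
from cell import arm, imaging
def ray(n,u,v):
    p=imaging.camera_params(n)
    d=R.from_rotvec(p["attitude"]).apply([(u-p["cx"])/p["fx"],-(v-p["cy"])/p["fy"],-1])
    return np.array(p["eye"]),d
def onz(n,uv,z):
    e,d=ray(n,*uv); return e+d*(z-e[2])/d[2]
def blob(n,im,lo,hi,near,r=45):
    hsv=cv2.cvtColor(im,cv2.COLOR_RGB2HSV)
    m=cv2.inRange(hsv,lo,hi); k=np.zeros_like(m); cv2.circle(k,near,r,255,-1); m&=k
    cs=cv2.findContours(m,cv2.RETR_EXTERNAL,cv2.CHAIN_APPROX_NONE)[0]
    c=max(cs,key=cv2.contourArea); M=cv2.moments(c)
    return (M["m10"]/M["m00"],M["m01"]/M["m00"]),cv2.contourArea(c),c
BLUE=((100,120,60),(130,255,255)); WHITE=((0,0,150),(180,60,255)); RED=((0,150,80),(6,255,255))
def go(p,yaw):
    """deltas in tool units to reach TCP p, tool down, with tool y at world angle yaw (mod pi)"""
    s=arm.read_state(); R0=R.from_rotvec(s["eef_rot"]); best=None
    for k in(0,np.pi):
        y=np.array([np.cos(yaw+k),np.sin(yaw+k),0]); z=np.array([0,0,-1.]); x=np.cross(y,z)
        t=(R0.inv()*R.from_matrix(np.c_[x,y,z])).as_rotvec()
        if best is None or np.linalg.norm(t)<np.linalg.norm(best): best=t
    return np.round(R0.inv().apply(np.array(p)-s["tool_pos"])/.025,3),np.round(np.degrees(best)/5,2)
E
python3 - <<'E'
from h import *
for n,bl,pk,kn in(("top",(333,229),(380,223),(400,247)),("scene",(306,251),(271,285),(239,271))):
    im=imaging.capture(n)
    b,a,c=blob(n,im,*BLUE,bl,25); print(n,"blue",b,a,onz(n,b,.053), "diam",2*cv2.minEnclosingCircle(np.float32([onz(n,q[0],.053)[:2] for q in c]))[1])
    b,a,c=blob(n,im,*WHITE,pk,18); print("pocket",b,a,onz(n,b,.040),"diam",2*cv2.minEnclosingCircle(np.float32([onz(n,q[0],.040)[:2] for q in c]))[1])
    b,a,c=blob(n,im,*RED,kn,12); print("knob",b,a,onz(n,b,.068))
    sk=(310,197) if n=="top" else (347,261)
    b,a,c=blob(n,im,*WHITE,sk,13); print("sock",b,a,onz(n,b,.045))
im=imaging.capture("top")
# plate: dark interior bounded by ivory
b,a,c=blob("top",im,(0,0,0),(180,255,130),(355,241),110)
m=cv2.inRange(cv2.cvtColor(im,cv2.COLOR_RGB2HSV),(0,0,150),(180,80,255)); m[:170]=0;m[310:]=0;m[:,:283]=0;m[:,428:]=0
c=max(cv2.findContours(m,cv2.RETR_EXTERNAL,cv2.CHAIN_APPROX_NONE)[0],key=cv2.contourArea)
P=np.float32([onz("top",q[0],.043)[:2] for q in c]); print("plate",cv2.minAreaRect(P))
print(R.from_rotvec(arm.read_state()["eef_rot"]).as_matrix().round(3))
E
```

```text
top blue (332.55670103092785, 229.09736540664375) 291.0 [ 0.60147672 -0.01830341  0.053     ] diam 0.042962826788425446
pocket (380.0206812652068, 223.21208434712082) 411.0 [ 0.61551301 -0.12013224  0.04      ] diam 0.051584891974925995
knob (399.4761904761905, 246.66666666666666) 21.0 [ 0.56317084 -0.15536387  0.068     ]
sock (309.6488505747126, 196.37758620689655) 290.0 [0.67264397 0.02984836 0.045     ]
scene blue (305.4236947791165, 250.43172690763052) 249.0 [ 0.60308099 -0.01858396  0.053     ] diam 0.04452928900718689
pocket (270.9466495945369, 284.61160904822873) 390.5 [ 0.61625618 -0.11994817  0.04      ] diam 0.05194944515824318
knob (238.3376068376068, 270.9871794871795) 39.0 [ 0.56652355 -0.15804063  0.068     ]
sock (346.93426294820716, 260.2941567065073) 251.0 [0.67408729 0.02973599 0.045     ]
plate ((0.5780285596847534, -0.06338205933570862), (0.2568739950656891, 0.27921122312545776), 0.0065286895260214806)
[[ 0.916  0.401 -0.   ]
 [ 0.401 -0.916  0.001]
 [ 0.    -0.001 -1.   ]]
```

```bash
python3 -c "
from h import *
print(go((.602,-.0185,.13),np.pi/2))"
```

```text
(array([ 21.76 , -10.645,   4.047]), array([-0.01,  0.  ,  4.73]))
```

step_arm(
  deltas=[
    [[2,-1,0.3,0,0,0.5],[4,-2,0.6,0,0,1],[5.8,-2.8,1,0,0,1.5],[7.6,-3.7,1.4,0,0,2],[9.4,-4.6,1.8,0,0,2.5],[11.2,-5.5,2.2,0,0,3],[13,-6.4,2.6,0,0,3.5],[14.8,-7.2,3,0,0,4],[16.6,-8.1,3.4,0,0,4.4],[18.4,-9,3.8,0,0,4.73]],
  ],
  grip=-0.3,
)

```text
clock: 1.25
tool_pos: [0.5296, -0.1043, 0.14]
eef_rot: [3.141, -0.002, 0.0]
wrist_force: [0.5, -0.7, 0.4]
gripper_width: 0.0555
```

```bash
python3 -c "
from h import *
print(go((.602,-.0185,.13),np.pi/2),arm.read_state()['gripper_width'])"
```

```text
(array([ 2.892, -3.435,  0.402]), array([ 0.  , -0.  , -0.01])) 0.055490378668276524
```

step_arm(
  deltas=[
    [[1.5,-1.7,0.2,0,0,0],[2.89,-3.43,0.4,0,0,0],[2.89,-3.43,0.4,0,0,0],[2.89,-3.43,0.4,0,0,0],[2.89,-3.43,1.4,0,0,0],[2.89,-3.43,2.4,0,0,0],[2.89,-3.43,2.9,0,0,0],[2.89,-3.43,2.9,0,0,0]],
  ],
)

```text
clock: 2.05
tool_pos: [0.5979, -0.0215, 0.0662]
eef_rot: [3.141, -0.003, -0.008]
wrist_force: [-0.5, -1.5, 0.7]
gripper_width: 0.0554
```

```bash
python3 - <<'E'
from h import *
print(go((.602,-.0185,.06),np.pi/2))
a=imaging.capture("scene"); b=imaging.capture("top")
a=cv2.resize(a[190:310,220:380],(800,600),interpolation=cv2.INTER_CUBIC)
cv2.imwrite("pics/c1.png",a[:,:,::-1])
E
```

```text
(array([ 0.163, -0.122,  0.246]), array([ 0.  ,  0.06, -0.02]))
```

View pics/c1.png

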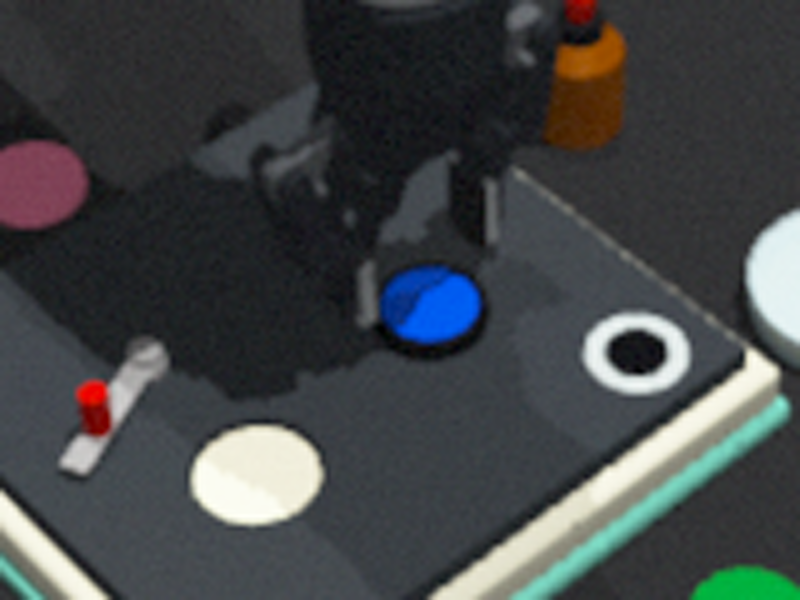

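The fingers straddle the disc (crop centre 430,305) and are still above it. I'll centre the gripper and go down gently.

step_arm(
  deltas=[
    [[0,0,0,0,0,0],[0,0,0,0,0,0],[0,0,0.1,0,0,0],[0,0,0.2,0,0,0],[0,0,0.2,0,0,0]],
  ],
)

```text
clock: 2.65
tool_pos: [0.6004, -0.0202, 0.0626]
eef_rot: [-3.142, -0.0, 0.001]
wrist_force: [0.2, -0.5, -0.2]
gripper_width: 0.0551
```

```bash
python3 -c "
from h import *
print(go((.602,-.0185,.052),np.pi/2))"
```

```text
(array([ 0.063, -0.069,  0.423]), array([-0.  ,  0.01,  0.  ]))
```

step_arm(
  deltas=[
    [[0.06,-0.07,0,0,0,0],[0.06,-0.07,0.1,0,0,0],[0.06,-0.07,0.2,0,0,0],[0.06,-0.07,0.3,0,0,0],[0.06,-0.07,0.4,0,0,0],[0.06,-0.07,0.4,0,0,0],[0.06,-0.07,0.4,0,0,0]],
  ],
)

```text
clock: 3.35
tool_pos: [0.6021, -0.0186, 0.0528]
eef_rot: [3.142, 0.0, -0.0]
wrist_force: [-0.4, 0.7, -0.2]
gripper_width: 0.0558
```

step_arm(
  deltas=[
    [[0,0,0.06,0,0,0],[0,0,0.12,0,0,0],[0,0,0.12,0,0,0]],
  ],
)

```text
clock: 3.65
tool_pos: [0.6021, -0.0185, 0.0497]
eef_rot: [-3.142, -0.0, 0.0]
wrist_force: [-0.2, 0.0, 0.4]
gripper_width: 0.0555
```

step_arm(
  deltas=[
    [[0,0,0.06,0,0,0],[0,0,0.12,0,0,0],[0,0,0.12,0,0,0]],
  ],
)

```text
clock: 3.95
tool_pos: [0.602, -0.0185, 0.0466]
eef_rot: [-3.142, -0.0, 0.001]
wrist_force: [-0.4, 0.1, -0.4]
gripper_width: 0.0556
```

step_arm(
  deltas=[
    [[0,0,0.06,0,0,0],[0,0,0.08,0,0,0],[0,0,0.08,0,0,0]],
  ],
)

```text
clock: 4.25
tool_pos: [0.6021, -0.0186, 0.0448]
eef_rot: [-3.142, -0.0, 0.0]
wrist_force: [0.2, -0.2, 0.3]
gripper_width: 0.0556
```

step_arm(
  deltas=[
    [[0,0,0.04,0,0,0],[0,0,0.06,0,0,0],[0,0,0.06,0,0,0]],
  ],
)

```text
clock: 4.55
tool_pos: [0.6022, -0.0185, 0.0433]
eef_rot: [-3.142, -0.0, 0.0]
wrist_force: [-0.7, -0.0, 0.3]
gripper_width: 0.0552
```

step_arm(
  deltas=[
    [[0,0,0.04,0,0,0],[0,0,0.06,0,0,0],[0,0,0.06,0,0,0]],
  ],
)

```text
clock: 4.85
tool_pos: [0.6021, -0.0185, 0.0418]
eef_rot: [-3.142, -0.0, 0.0]
wrist_force: [-0.3, -0.4, -0.9]
gripper_width: 0.0552
```

step_arm(
  deltas=[
    [[0,0,0.04,0,0,0],[0,0,0.06,0,0,0],[0,0,0.06,0,0,0]],
  ],
)

```text
clock: 5.15
tool_pos: [0.6024, -0.0186, 0.0409]
eef_rot: [3.142, 0.0, 0.001]
wrist_force: [-1.5, -0.2, 3.3]
gripper_width: 0.0557
```

step_arm(
  deltas=[
    [[0,0,-0.08,0,0,0],[0,0,-0.13,0,0,0],[0,0,-0.13,0,0,0]],
  ],
)

```text
clock: 5.45
tool_pos: [0.6023, -0.0186, 0.0437]
eef_rot: [-3.142, -0.0, -0.0]
wrist_force: [0.4, 0.2, -0.5]
gripper_width: 0.0557
```

step_arm(
  deltas=[
    [[0,0,0,0,0,0],[0,0,0,0,0,0],[0,0,0,0,0,0],[0,0,0,0,0,0]],
  ],
  grip=-0.1,
  force=20,
)

```text
clock: 5.85
tool_pos: [0.6023, -0.0186, 0.0437]
eef_rot: [-3.142, -0.0, -0.0]
wrist_force: [-0.3, -1.0, 2.3]
gripper_width: 0.0473
```

```bash
python3 - <<'E'
from h import *
a=imaging.capture("scene"); b,ar,c=blob("scene",a,*BLUE,(306,251),25); print(b,ar,onz("scene",b,.053))
a=cv2.resize(a[190:310,220:380],(800,600),interpolation=cv2.INTER_CUBIC)
cv2.imwrite("pics/c2.png",a[:,:,::-1])
E
```

```text
(306.8152812762384, 250.55331654072205) 198.5 [ 0.60524152 -0.01672986  0.053     ]
```

View pics/c2.png

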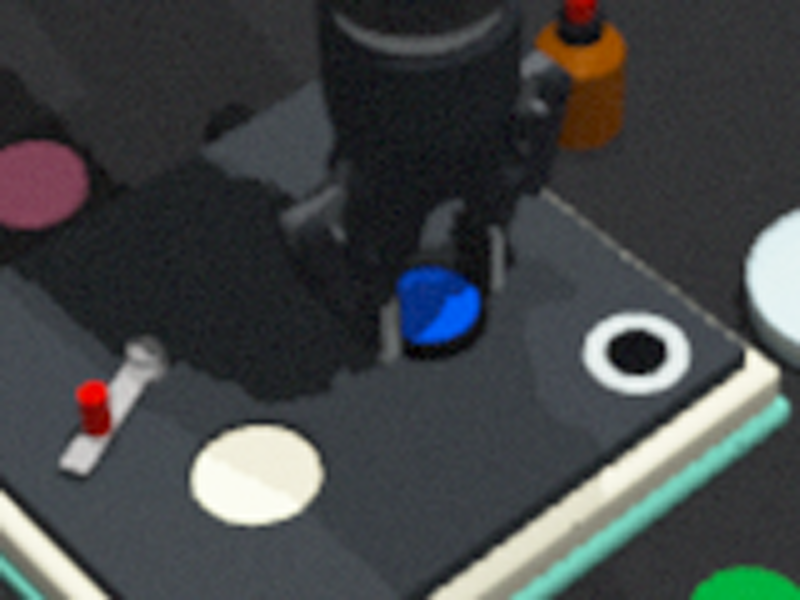

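Disc gripped (47 mm) and flat. I'll slide it to the pocket: +13.6 mm in x, −101.6 mm in y.

step_arm(
  deltas=[
    [[0.03,0.2,0,0,0,0],[0.08,0.6,0,0,0,0],[0.14,1.0,0,0,0,0],[0.2,1.4,0,0,0,0],[0.25,1.8,0,0,0,0],[0.3,2.2,0,0,0,0],[0.35,2.6,0,0,0,0],[0.41,3.0,0,0,0,0],[0.46,3.4,0,0,0,0],[0.5,3.7,0,0,0,0]],
  ],
)

```text
clock: 6.9
tool_pos: [0.6149, -0.112, 0.0437]
eef_rot: [3.142, -0.001, 0.0]
wrist_force: [-0.4, 1.1, 3.3]
gripper_width: 0.0471
```

step_arm(
  deltas=[
    [[0.02,0.18,0,0,0,0],[0.04,0.36,0,0,0,0],[0.04,0.36,0,0,0,0],[0.04,0.36,0,0,0,0]],
  ],
)

```text
clock: 7.3
tool_pos: [0.6153, -0.1202, 0.0432]
eef_rot: [3.141, -0.0, -0.002]
wrist_force: [-0.3, 0.2, -0.0]
gripper_width: 0.047
```

```bash
python3 - <<'E'
from h import *
print(go((.6159,-.1202,.0437),np.pi/2))
for n,q in(("scene",(271,283)),("top",(380,223))):
  a=imaging.capture(n)
  try: b,ar,c=blob(n,a,*BLUE,q,25); print(b,ar,onz(n,b,.053))
  except Exception as e: print(n,e)
  if n=="scene":
    a=cv2.resize(a[210:330,190:350],(800,600),interpolation=cv2.INTER_CUBIC)
    cv2.imwrite("pics/c3.png",a[:,:,::-1])
E
```

```text
(array([ 0.024, -0.   , -0.02 ]), array([ 0.  ,  0.01, -0.  ]))
(271.38498622589526, 280.7596418732782) 242.0 [ 0.6182355  -0.11931377  0.053     ]
(376.0, 229.375) 8.0 [ 0.60079268 -0.1095613   0.053     ]
```

View pics/c3.png

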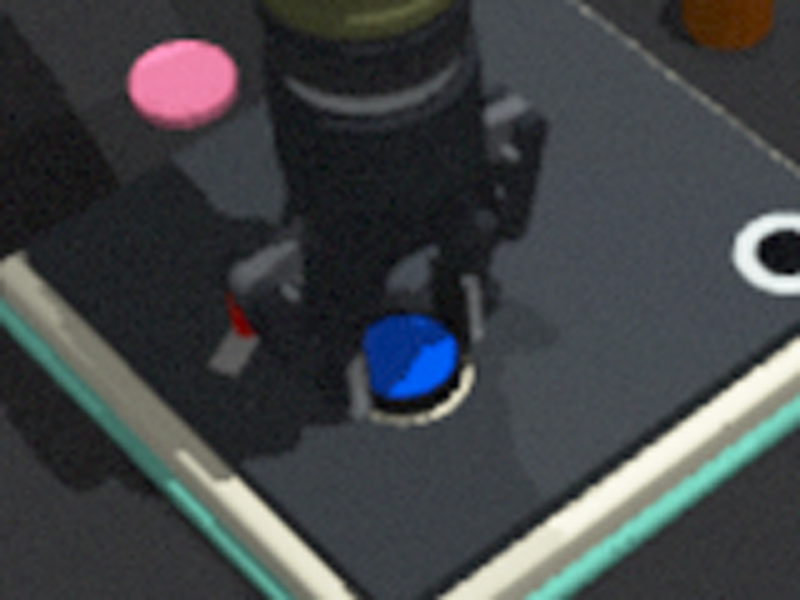

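The disc is held over the pocket and looks centred, so I'll release it.

step_arm(
  deltas=[
    [[0,0,0,0,0,0],[0,0,0,0,0,0],[0,0,0,0,0,0],[0,0,0,0,0,0],[0,0,0,0,0,0]],
  ],
  grip=-0.25,
)

```text
clock: 7.9
tool_pos: [0.6158, -0.12, 0.0437]
eef_rot: [3.142, 0.0, 0.0]
wrist_force: [0.0, 0.4, -0.1]
gripper_width: 0.0534
```

```bash
python3 - <<'E'
from h import *
a=imaging.capture("scene")
b,ar,c=blob("scene",a,*BLUE,(271,283),25); print(b,ar,onz("scene",b,.048))
a=cv2.resize(a[210:330,190:350],(800,600),interpolation=cv2.INTER_CUBIC)
cv2.imwrite("pics/c4.png",a[:,:,::-1])
E
```

```text
(271.21317829457365, 282.0678294573643) 258.0 [ 0.61711771 -0.1192763   0.048     ]
```

View pics/c4.png

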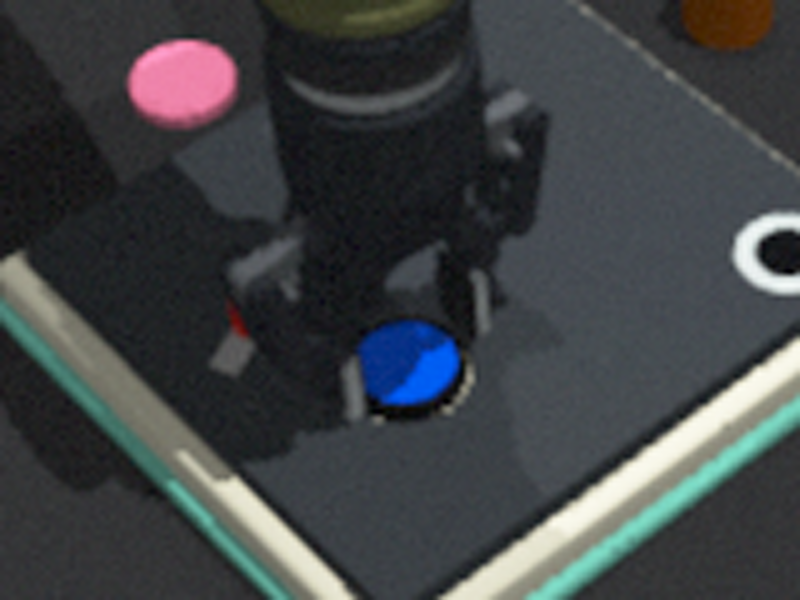

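step_arm(
  deltas=[
    [[0,0,-0.3,0,0,0],[0,0,-0.8,0,0,0],[0,0,-1.6,0,0,0],[0,0,-2.6,0,0,0],[-0.5,0.5,-3.2,0,0,0],[-1,1,-3.2,0,0,0],[-2,1.4,-3.2,0,0,0],[-3,1.4,-3.2,0,0,0],[-4,1.4,-3.2,0,0,0],[-4,1.4,-3.2,0,0,0]],
  ],
  grip=0.5,
)

```text
clock: 8.95
tool_pos: [0.5095, -0.1554, 0.1225]
eef_rot: [-3.14, 0.004, 0.01]
wrist_force: [0.9, 1.1, 0.1]
gripper_width: 0.0213
```

```bash
python3 - <<'E'
from h import *
for n,q,k in(("scene",(271,283),(239,271)),("top",(380,223),(400,247))):
  a=imaging.capture(n)
  b,ar,c=blob(n,a,*BLUE,q,25); print(b,ar,onz(n,b,.048), cv2.fitEllipse(c))
  try: b,ar,c=blob(n,a,*RED,k,12); print("knob",b,ar,onz(n,b,.068))
  except Exception: pass
  if n=="scene":
    a=cv2.resize(a[210:330,190:350],(800,600),interpolation=cv2.INTER_CUBIC)
    cv2.imwrite("pics/c5.png",a[:,:,::-1])
print(arm.read_state()["tool_pos"],arm.read_state()["gripper_width"])
E
```

```text
(270.63392857142856, 282.04821428571427) 280.0 [ 0.61632062 -0.12007313  0.048     ] ((270.632080078125, 282.046142578125), (16.58983612060547, 21.61036491394043), 83.74569702148438)
knob (238.4805194805195, 270.89177489177484) 38.5 [ 0.56651538 -0.15769335  0.068     ]
(380.4896551724138, 223.12701149425286) 290.0 [ 0.61465794 -0.11995658  0.048     ] ((380.49102783203125, 223.1389617919922), (19.10353660583496, 19.430606842041016), 105.63959503173828)
knob (399.5681818181818, 246.5909090909091) 22.0 [ 0.56332695 -0.15555689  0.068     ]
[ 0.5141936  -0.1557882   0.12330138] 0.021562177415063912
```

View pics/c5.png

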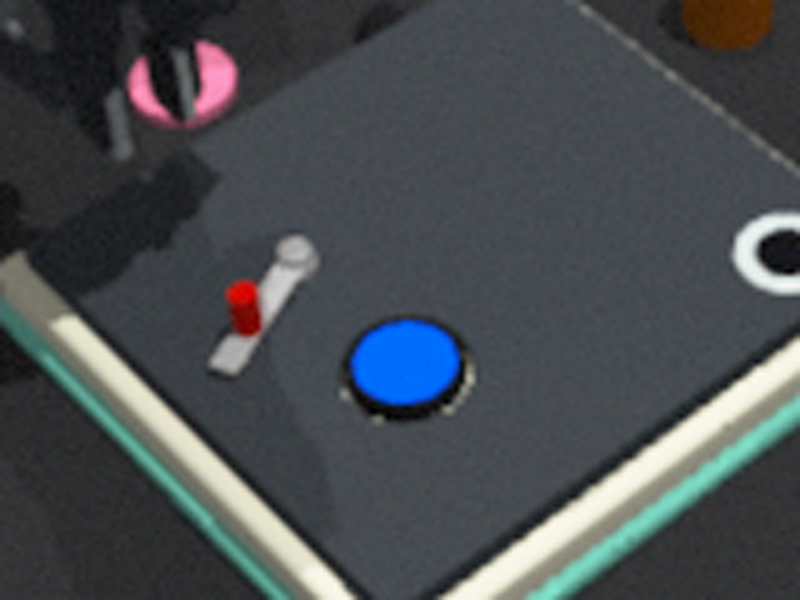

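The disc is seated: both views give (0.6155, −0.120) at seated height, the same as the pocket. The knob is at about (0.564, −0.156), with the clip near 1.1 rad. Next I'll cage the knob.

```bash
python3 -c "
from h import *
print(go((.5645,-.156,.11),1.05))
for t in(1.1,.85,.6,.4,.2,0,-.05):
  p=np.array([.546+.04*np.cos(t),-.120-.04*np.sin(t)]); d=(p-[.5645,-.156])/.025
  a=1.05; y=-np.array([np.cos(a),np.sin(a)]); x=np.array([-y[1],y[0]]); print(t,p.round(4),(d@x).round(2),(d@y).round(2))
"
```

```text
(array([2.013, 0.005, 0.53 ]), array([0.  , 0.01, 5.95]))
1.1 [ 0.5641 -0.1556] -0.02 -0.01
0.85 [ 0.5724 -0.1501] 0.16 -0.36
0.6 [ 0.579  -0.1426] 0.24 -0.75
0.4 [ 0.5828 -0.1356] 0.23 -1.07
0.2 [ 0.5852 -0.1279] 0.16 -1.39
0 [ 0.586 -0.12 ] 0.03 -1.68
-0.05 [ 0.586 -0.118] -0.01 -1.75
```

step_arm(
  deltas=[
    [[0.6,0,0,0,0,1.6],[1.4,0,0,0,0,3.2],[2.01,0,0.2,0,0,4.8],[2.01,0,0.5,0,0,5.95],[2.01,0,0.5,0,0,5.95],[2.01,0,0.5,0,0,5.95],[2.01,0,0.5,0,0,5.95]],
  ],
)

```text
clock: 9.75
tool_pos: [0.5318, -0.2296, 0.1113]
eef_rot: [-3.025, 0.663, -0.012]
wrist_force: [-0.5, 0.8, -0.2]
gripper_width: 0.0214
```

```bash
python3 -c "
from h import *
print(go((.5645,-.156,.059),1.05))"
```

```text
(array([-0.039, -3.123,  2.237]), array([-0.52,  0.04,  1.02]))
```

step_arm(
  deltas=[
    [[0,0,0,0,0,0],[0,0,0,0,0,0]],
  ],
)

```text
clock: 9.95
tool_pos: [0.5322, -0.2288, 0.1116]
eef_rot: [-3.025, 0.661, -0.013]
wrist_force: [0.6, -0.1, -0.4]
gripper_width: 0.0215
```

```bash
python3 -c "
from h import *
s=arm.read_state();print(s['joint_pos'].round(3),s['qvel'].round(2),s['tool_pos'],go((.5645,-.156,.059),1.05))"
```

```text
[-0.431  0.426 -0.215  0.931  0.046  3.141] [ 0.  0. -0. -0.  0.  0.] [ 0.53223462 -0.22879654  0.11158773] (array([-0.039, -3.085,  2.248]), array([-0.53,  0.04,  1.04]))
```

Joint 6 hit its limit, so I'll use the half-turned equivalent orientation.

step_arm(
  deltas=[
    [[0,0,0,0,0,-1.6],[0,0,0,0,0,-3.2],[0,0,0,0,0,-4.8],[0,0,0,0,0,-6.4],[0,0,0,0,0,-8],[0,0,0,0,0,-9.6],[0,0,0,0,0,-11.2],[0,0,0,0,0,-12.8],[0,0,0,0,0,-14.4],[0,0,0,0,0,-16]],
  ],
)

```text
clock: 10.95
tool_pos: [0.5323, -0.2287, 0.1115]
eef_rot: [-2.752, -1.453, -0.055]
wrist_force: [-0.3, 0.8, -0.2]
gripper_width: 0.0213
```

step_arm(
  deltas=[
    [[0,0,0,0,0,-1.6],[0,0,0,0,0,-3.2],[0,0,0,0,0,-4.8],[0,0,0,0,0,-6.4],[0,0,0,0,0,-8],[0,0,0,0,0,-9.6],[0,0,0,0,0,-11.2],[0,0,0,0,0,-12.8],[0,0,0,0,0,-14.4],[0,0,0,0,0,-16]],
  ],
)

```text
clock: 11.95
tool_pos: [0.5322, -0.2287, 0.1115]
eef_rot: [1.184, 2.908, 0.072]
wrist_force: [-1.1, 0.7, 0.8]
gripper_width: 0.0212
```

step_arm(
  deltas=[
    [[0,0,0,0,0,0],[0,0,0,0,0,0]],
  ],
)

```text
clock: 12.15
tool_pos: [0.5321, -0.229, 0.1114]
eef_rot: [1.198, 2.903, 0.072]
wrist_force: [-0.9, 0.3, 0.3]
gripper_width: 0.0214
```

```bash
python3 -c "
from h import *
s=arm.read_state();print(s['joint_pos'].round(3),s['tool_pos'],go((.5645,-.156,.1),1.05))"
```

```text
[-0.432  0.426 -0.215  0.931  0.046  0.351] [ 0.53207792 -0.22899647  0.11137779] (array([1.13 , 2.962, 0.601]), array([ 0.51, -0.13, -3.  ]))
```

step_arm(
  deltas=[
    [[0.2,0.6,0.1,0.25,-0.06,-1.5],[0.5,1.4,0.2,0.51,-0.13,-3],[0.9,2.4,0.2,0.51,-0.13,-3],[1.13,2.96,0.2,0.51,-0.13,-3],[1.13,2.96,0.2,0.51,-0.13,-3],[1.13,2.96,0.2,0.51,-0.13,-3],[1.13,2.96,0.2,0.51,-0.13,-3]],
  ],
)

```text
clock: 12.85
tool_pos: [0.5634, -0.1578, 0.1098]
eef_rot: [-0.808, -3.035, 0.001]
wrist_force: [-0.1, 0.6, 0.2]
gripper_width: 0.0211
```

```bash
python3 -c "
from h import *
s=arm.read_state();print(s['joint_pos'].round(3),s['tool_pos'],go((.5645,-.156,.06),1.05))"
```

```text
[-0.273  0.436 -0.202  0.933 -0.001  0.248] [ 0.56344208 -0.15776634  0.10977582] (array([-0.003,  0.084,  1.991]), array([-0.01, -0.01,  0.  ]))
```

step_arm(
  deltas=[
    [[0,0.08,0.3,0,0,0],[0,0.08,0.7,0,0,0],[0,0.08,1,0,0,0],[0,0.08,1.2,0,0,0],[0,0.08,1.3,0,0,0],[0,0.08,1.4,0,0,0],[0,0.08,1.5,0,0,0],[0,0.08,1.5,0,0,0],[0,0.08,1.5,0,0,0]],
  ],
)

```text
clock: 13.75
tool_pos: [0.565, -0.1552, 0.0725]
eef_rot: [-0.806, -3.036, 0.0]
wrist_force: [0.3, 0.5, -0.6]
gripper_width: 0.0211
```

step_arm(
  deltas=[
    [[0,0,0.15,0,0,0],[0,0,0.3,0,0,0],[0,0,0.45,0,0,0],[0,0,0.45,0,0,0],[0,0,0.45,0,0,0]],
  ],
)

```text
clock: 14.25
tool_pos: [0.5646, -0.1551, 0.0608]
eef_rot: [-0.806, -3.035, 0.0]
wrist_force: [-0.8, 0.4, 0.1]
gripper_width: 0.0215
```

```bash
python3 - <<'E'
from h import *
a=imaging.capture("scene"); s=arm.read_state(); print(s["tool_pos"],s["wrist_force"])
cv2.imwrite("pics/c6.png",cv2.resize(a[210:330,190:350],(800,600),interpolation=cv2.INTER_CUBIC)[:,:,::-1])
E
```

```text
[ 0.56479947 -0.15517637  0.06099127] [-0.36310672 -0.48516304 -0.15463211]
```

View pics/c6.png

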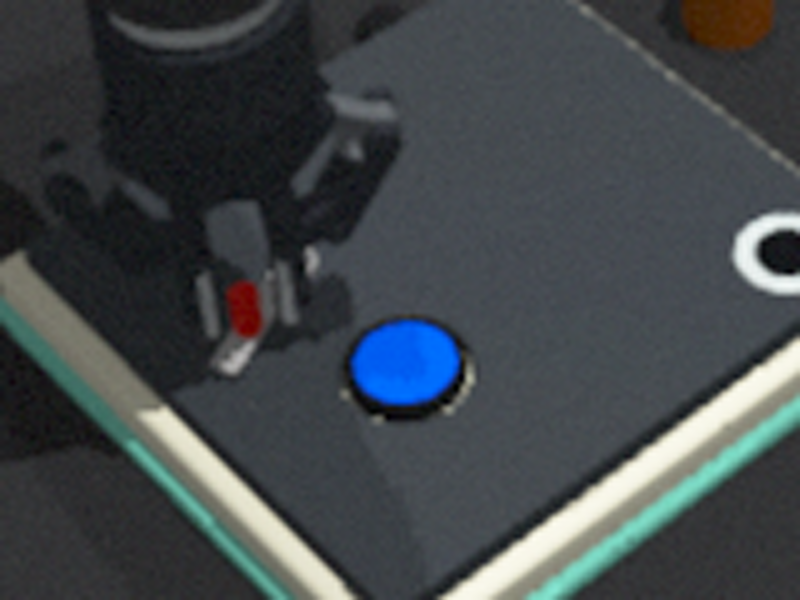

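The knob (crop 245,310) sits between the fingers. I'll swing it along the arc.

step_arm(
  deltas=[
    [[-0.08,0.18,0,0,0,0],[-0.16,0.36,0,0,0,0],[-0.2,0.56,0,0,0,0],[-0.24,0.75,0,0,0,0],[-0.24,0.92,0,0,0,0],[-0.23,1.07,0,0,0,0],[-0.2,1.23,0,0,0,0],[-0.16,1.39,0,0,0,0],[-0.1,1.55,0,0,0,0],[-0.04,1.68,0,0,0,0]],
  ],
)

```text
clock: 15.3
tool_pos: [0.5864, -0.1187, 0.061]
eef_rot: [-0.806, -3.036, -0.0]
wrist_force: [-0.2, -0.2, 0.5]
gripper_width: 0.0208
```

step_arm(
  deltas=[
    [[0.03,0.06,0,0,0,0],[0.05,0.12,0,0,0,0],[0.05,0.12,0,0,0,0],[0.05,0.12,0,0,0,0]],
  ],
)

```text
clock: 15.7
tool_pos: [0.5868, -0.1158, 0.061]
eef_rot: [-0.806, -3.036, -0.001]
wrist_force: [0.5, -0.7, 0.1]
gripper_width: 0.0209
```

```bash
python3 - <<'E'
from h import *
a=imaging.capture("scene"); s=arm.read_state(); print(s["tool_pos"],s["wrist_force"])
cv2.imwrite("pics/c7.png",cv2.resize(a[210:330,190:350],(800,600),interpolation=cv2.INTER_CUBIC)[:,:,::-1])
E
```

```text
[ 0.58681864 -0.11584738  0.06102168] [ 0.65634569  0.43971146 -0.31157951]
```

View pics/c7.png

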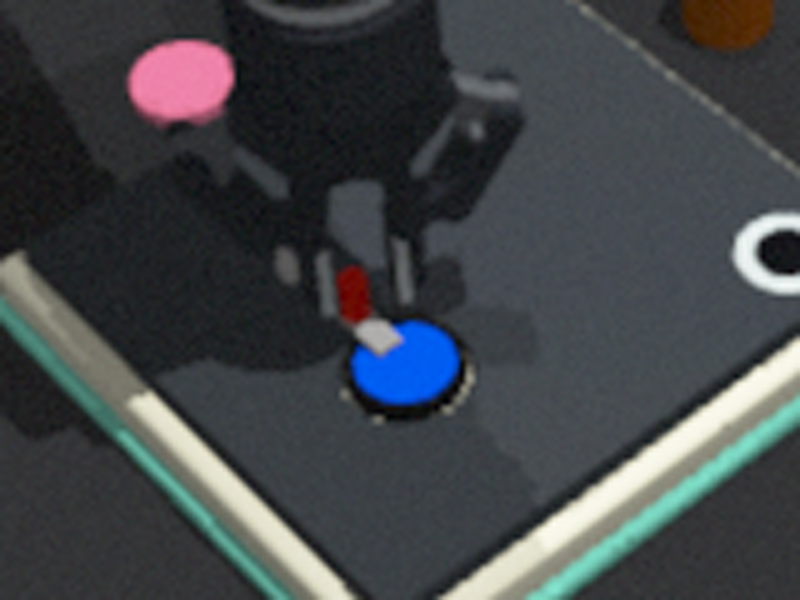

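The clip's tip is over the disc, nearly closed. I'll creep to the stop, watching the force.

step_arm(
  deltas=[
    [[-0.02,0.05,0,0,0,0],[-0.04,0.1,0,0,0,0],[-0.04,0.1,0,0,0,0]],
  ],
)

```text
clock: 16.05
tool_pos: [0.5875, -0.1151, 0.0608]
eef_rot: [-0.806, -3.033, 0.004]
wrist_force: [-4.0, -2.3, 2.0]
gripper_width: 0.021
```

step_arm(
  deltas=[
    [[-0.02,0.04,0,0,0,0],[-0.04,0.06,0,0,0,0],[-0.04,0.06,0,0,0,0]],
  ],
)

```text
clock: 16.35
tool_pos: [0.5876, -0.115, 0.0607]
eef_rot: [-0.807, -3.031, 0.007]
wrist_force: [-7.2, -4.8, 4.2]
gripper_width: 0.0213
```

The force rises with no further motion, so the clip is at its stop. I'll centre the cage, lift straight up, retreat and check.

step_arm(
  deltas=[
    [[0.04,-0.15,0,0,0,0],[0.06,-0.27,0,0,0,0],[0.06,-0.27,0,0,0,0],[0.06,-0.27,0,0,0,0]],
  ],
)

```text
clock: 16.75
tool_pos: [0.5866, -0.1185, 0.0612]
eef_rot: [0.806, 3.036, 0.001]
wrist_force: [1.0, -0.4, -0.0]
gripper_width: 0.0214
```

step_arm(
  deltas=[
    [[0,0,-0.3,0,0,0],[0,0,-0.8,0,0,0],[0,0,-1.4,0,0,0],[0,0,-2.4,0,0,0],[-1,-1,-3,0,0,0],[-2,-2,-3.2,0,0,0],[-3,-3,-3.2,0,0,0],[-3,-3,-3.2,0,0,0],[-3,-3,-3.2,0,0,0]],
  ],
)

```text
clock: 17.65
tool_pos: [0.6142, -0.2215, 0.1418]
eef_rot: [0.808, 3.036, 0.001]
wrist_force: [-0.2, 0.3, 1.1]
gripper_width: 0.0212
```

```bash
python3 - <<'E'
from h import *
a=imaging.capture("scene"); t=imaging.capture("top"); s=arm.read_state(); print(s["tool_pos"],s["wrist_force"],s["qvel"].round(3))
for n,im,k in(("scene",a,(262,268)),("top",t,(381,237))):
    b,ar,c=blob(n,im,*RED,k,15); print(b,ar,onz(n,b,.066))
f=lambda i:cv2.resize(i,(400,300),interpolation=cv2.INTER_CUBIC)
cv2.imwrite("pics/c8.png",np.hstack([f(a[210:330,190:350]),f(t[170:290,280:440])])[:,:,::-1])
E
```

```text
[ 0.61362475 -0.22006691  0.14137283] [ 0.46561686 -1.16469739 -0.09941747] [ 0.011 -0.002 -0.011 -0.006 -0.001 -0.003]
(260.6296296296296, 267.8600823045267) 40.5 [ 0.58788449 -0.12050102  0.066     ]
(382.3238095238095, 235.87619047619046) 17.5 [ 0.585746   -0.12066688  0.066     ]
```

View pics/c8.png

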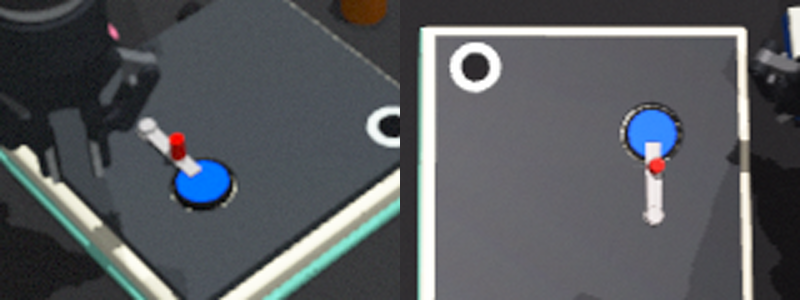

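```bash
python3 -c "
from cell import job_done
print(job_done())"
```

```text
the job is handed in; nothing more can be done
None
```

The blue filter is seated in the pocket with the clip closed over it. I handed the job in at about 18 s of the 54 s allowed; `job_done()` gave no verdict.

- **Filter:** I gripped it at 20 N, slid it about 102 mm across the plate and released it over the pocket. Before I closed the clip, the two cameras put it at (0.6163, −0.1201) and (0.6147, −0.1200). Their average is within 1 mm of the measured pocket centre. The cameras differ by about 1.6 mm in x, as they did for the filter at the start.
- **Clip:** I caged the red knob between the fingers and swung it round until the force rose to about 10 N with no more motion. I then backed off and lifted clear. The knob ended at about (0.587, −0.1206), an estimated 0.02 rad from closed. The last picture shows the clip lying over the filter.
- **Setback:** My first approach to the knob ran joint 6 to its limit, so the tool stopped short and slightly tilted at z ≈ 0.11 m. It showed no contact force, and I redid the approach with the gripper turned half round.
- **Not checked:** I did not measure the bystanders again at the end. No move passed close to them, and wrist force stayed under about 5 N except at the clip's stop. After closing the clip I confirmed the filter only by eye in the last picture.

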